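Trip test, reset and dead-man's throttle on the model railway

TASK

Prove the layout's earth-leakage breaker before the running session: press its yellow test button so that the black toggle drops towards you, then push the toggle back up until it stays. Then pull the red spring-return throttle towards you until its white pointer stands at the green set-mark clip, without running more than a centimetre past it, and keep it there: finish while still holding the throttle at the mark. Keep the throttle home until the toggle is back up, and leave the clip, the rolling stock and the other things on the bench where they are.

Things in the scene. Friction and masses are not known exactly. Their poses are not given: they have to be found in the camera images.
- breaker_unit: yellow wooden desk wedge with the breaker, screwed down, left or right of the throttle unit: 180 deep (x) x 140 wide (y), 45 high in front (-x, robot side), 93 at the back; top face slopes up away from the robot at 0.26 rad. Origin: centre of the underside, z up. On the face a white enclosure 150 x 112, 14 thick; through its middle the grey breaker front, 45 (up the slope) x 72 (y), 8 mm higher
- breaker_face (a point): fixed point at the centre of the breaker's grey front, on its surface. Axes: x up the slope (away from the robot), y to the left across the face, z out of the face, square to it
- button_top (a point): centre of the top of the yellow round test button, 14 mm across, at x 0, y -22 mm from breaker_face; it stands 9 mm out of the breaker's front and moves 4.5 mm straight into the face (-z; z points out of the face). It springs back; pressing takes up to about 4 N, and past about three quarters of its travel it makes the toggle drop
- test_button (a joint): travel of the test button in m: 0 out, 0.0045 fully pressed
- toggle_tip (a point): centre of the free end of the black toggle, a paddle 20 wide (y) and 10 thick, 28 mm from its pivot. Pivot at x 0, y +20, z -7 mm from breaker_face (inside the breaker), axis along y. Up (on) it leans 0.45 rad up the slope from square to the face; dropped (off) 0.55 rad down the slope, towards the robot, its tip then 17 mm out of the breaker's front. These axes turn with it
- breaker_toggle (a joint): angle of the toggle in rad: 0 up (on), 1.0 dropped (off). An over-centre spring snaps it either way from 0.45, so it stays where it is put; pushing it back up takes 1 to 3 N
- throttle_unit: yellow wooden desk wedge with a black top plate, screwed down: 190 deep (x) x 130 wide (y), 45 high in front (-x), 95 at the back, face sloping up away from the robot at 0.26 rad. Origin: centre of the underside, z up. A slot runs along the slope in mid-face, a silver scale on its -y side; a steel direction switch stands 18 mm out of the face near the front, 36 mm to the +y side of the slot
- throttle: the moving throttle: carriage, red grip, white pointer. Origin on the unit's face under the grip's middle. Axes: x up the slope (away from the robot), y left across the face, z out of the face. It slides along -x (down the slope, towards the robot) up to 85 mm from its home stop, where it starts, against a spring that takes it home when let go: 3.6 N at home, rising by 80 N/m
- throttle_grip (a point): centre of the red grip: 20 mm along the slope x 26 mm across (y) x 32 mm out of the face. This point is 28 mm out of the face, so the grip spans 12 to 44 mm; below it only a stem and carriage, and for 35 mm either side nothing stands higher than 7 mm out of the face (the switch is further front). Same axes as the throttle
- throttle_pointer (a point): tip of the white pointer, fixed to the grip, 28 mm to its -y side, close over the scale. Same axes as the throttle
- set_mark (a point): middle, on the side next to the pointer, of the green set-mark clip on the scale's edge: 10 mm along the slope, 14 across, top 6 mm out of the face. x up the slope as for the throttle. It is set 30 to 70 mm down the slope from the pointer's home and stays by friction. The throttle is at the mark when the pointer's tip is level with this point along x
- diesel_loco: black and red model diesel locomotive, 190 x 36 x 58 mm, on the track at the back (bystander); origin under its centre
- boxcar: green model boxcar, 155 x 36 x 50 mm, on the track at the back (bystander); origin under its centre
- caboose: red model caboose, 105 x 36 x 62 mm, standing on the bench between the two units (bystander); origin under its centre, length along its y
- drink_can: drinks can, 66 mm across, 122 mm high, on the right (bystander); origin under its centre, z up
- spray_can: spray can, 53 mm across, 190 mm high, on the right (bystander); origin under its centre, z up
- card_box: small white card box, 97 x 67 x 48 mm, on the left (bystander); origin under its centre
- screwdriver: orange-handled screwdriver, 190 mm, lying in front of the left-hand unit (bystander); origin under its middle, x towards its blade
Mind the look-alikes: they are no part of the job. What is shaped like the throttle_unit but pink is not meant.

How it is judged:
By the outcome, as a careful person would: the job done as asked, in the order asked, and still so for the second after the job is handed in, while the arm keeps its last pose, push and grip.
It also fails if it takes over 46 s, if anything falls off the work surface, if the arm or the gripper's body presses on something with over 40 N, if the wrist force passes 120 N, or if a joint passes its speed limit or range.

ROBOT

A 6-joint arm with a two-finger parallel gripper is mounted at the origin on the work surface. World frame = base frame: x ahead of the robot, y to its left, z up, the work surface at z = 0. Lengths are in m, angles in degrees, forces in N, time in s.
With the tool pointing down it reaches from about 0.4 to 0.825 m from the base axis. Payload 7 kg.
Tool frame: the origin (TCP) lies between the finger pads; the fingertips stand 25 mm ahead of it and the grasp point (between the pads) lies 6 mm ahead of it; z points along the fingers, y is the line along which they close (so a half turn about z gives the same grasp; the last joint's range is limited). The gripper opens to 88 mm and grips with 3 to 60 N. Pads are 19 mm wide; open, the fingers measure 130 mm over their backs; the gripper's body (78 mm by 193 mm) begins 47 mm behind the grasp point.
Start: joints at [-57.634, 20.546, 0.682, 0, -70.136, -16.507], TCP at [0.184, -0.649, 0.252] pointing down, gripper open.
Joint ranges: [-176.03, 176.03], [-82.01, 121.73], [-58.28, 71.71], [-173.87, 95.51], [-174.79, -0.11], [-173.66, 173.66]. Speed limits (degrees/s): [136.94, 136.94, 172.46, 180, 180, 180].

INTERFACE

Orientations are given as [roll, pitch, yaw] about the fixed x, y, z axes, in that order (R = Rz(yaw) Ry(pitch) Rx(roll)).
In Python, from plant import r gives the robot as it stands.
- The arm moves only by the shell command python3 -m crank 'ROWS' [FORCE]. ROWS is JSON, a list of rows, each a list of 3 entries, a list of its own where there are three numbers: the turn, a rotation vector about the tool's x, y, z in degrees, then the shift along the tool's x, y, z in cm, then the closure, from -1 (fully open) to 1 (shut). In form: [[[wx, wy, wz], [dx, dy, dz], fingers], ...]. A call has 1 to 8 rows; each row shifts and turns the commanded pose from where the row before left it, along the tool's axes as they then stand; what a row does not reach is not made up. A row lasts 1/10 s, in which the tool goes at most 50 mm and 8.59 degrees, less where a joint would pass 70% of its speed; a pose out of reach is approached as far as the arm can. A call with a gripper value outside its range is refused whole. The fingers move at their own pace and stop on an object; FORCE is the grip in N (left out, the last holds). Time passes only in rows, so rows that do not move let the fingers close. It gives the time, the measured TCP pose, the force, the opening and the grip force at its end, in the units of the state.
- r.get_state(): the state, without advancing time (a new reading comes with each control period).
- r.capture(name): name is "scene" or "top"; returns a dict with "color" (400x640x3 uint8, red, green, blue), "range_z" (400x640 float32, m along the optical axis (not along the pixel's ray), 0 where there is no reading), "intrinsics" (3x3 intrinsics, pixels), "k1" (the pictures are not rectified: a ray, as slopes to the right and down, at radius r is drawn at 1 + k1 r^2 times it, then the intrinsics apply), "world_from_camera" (4x4, takes a point from camera to world coordinates). Camera axes: x right, y down, z forward; pixel columns grow to the right and rows downward; lengths in m; the calibration is good to about 2 mm. A picture is of the moment at which its call begins.
- r.close_job(): hands the job in; it is judged then, once.
The state is a dict: "time_s": time; "joints": joint angles; "qd": joint speeds; "joint_torque": joint torques, N m; "tcp_pos": TCP position; "eef_rot": TCP orientation; "contact_force": force on the tool from outside, world axes, zero at the start; "moment": the same for the moment, N m; "gripper_width": finger opening in m; "gripper_force": force on a finger pad.
Only numpy, scipy, OpenCV 4.12 (cv2) and the standard library are available. Lean on these libraries where they do the work, as an engineer would, in place of code of your own. Each camera call takes 0.05 s, during which the arm holds its last target. There are 200 camera calls.

## Working session

There is one attempt and no reset: what is moved stays moved. The work goes in short steps, Python scripts to look and compute and a shell command to move; the robot and the scene stay as the last step left them, time stands still between calls to the robot, and variables do not carry over. Pictures are saved under pics/ and viewed, at most 10 in all, crops included, and the job is handed in when it is done.

```bash
mkdir -p pics; ls; cat > h.py <<'E'
import numpy as np, cv2
from plant import r
from scipy.spatial.transform import Rotation as R
def cap(n):
    c=r.capture(n); np.savez('last_%s.npz'%n,**{k:np.array(v) for k,v in c.items()}); return c
def load(n): return dict(np.load('last_%s.npz'%n))
def ray(c,u,v):
    K=c['intrinsics'];d=np.array([(u-K[0,2])/K[0,0],(v-K[1,2])/K[1,1]]);s=d.copy()
    for _ in range(20): s=d/(1+float(c['k1'])*(s@s))
    return np.array([s[0],s[1],1.])
def pt(c,u,v,w=1):
    p=c['range_z'][int(v)-w:int(v)+w+1,int(u)-w:int(u)+w+1];z=np.median(p[p>0])
    return (c['world_from_camera']@np.r_[ray(c,u,v)*z,1])[:3]
def png(n,c,box=None,s=1):
    im=c['color'][:,:,::-1]
    if box: im=im[box[1]:box[3],box[0]:box[2]]
    cv2.imwrite('pics/'+n,cv2.resize(im,None,fx=s,fy=s,interpolation=cv2.INTER_CUBIC))
E
python3 - <<'E'
from h import *
for n in('scene','top'):
    c=cap(n);png(n+'1.png',c);print(c['world_from_camera'].round(3),c['intrinsics'],c['k1'])
s=r.get_state();print(s)
E
```

```text
pics
[[-0.54   0.464 -0.703  1.687]
 [ 0.842  0.304 -0.446  0.696]
 [ 0.006 -0.832 -0.554  1.012]
 [ 0.     0.     0.     1.   ]] [[514.76781748   0.         314.68256321]
 [  0.         514.76781748 193.11978806]
 [  0.           0.           1.        ]] -0.03984742453241343
[[ 0.01  -0.996  0.093  0.361]
 [-1.    -0.009  0.013 -0.032]
 [-0.012 -0.093 -0.996  1.645]
 [ 0.     0.     0.     1.   ]] [[476.88107213   0.         323.12367944]
 [  0.         476.88107213 199.59725138]
 [  0.           0.           1.        ]] -0.04133212591406178
{'time_s': 0.1, 'joints': array([-5.76338475e+01,  2.05881662e+01,  6.38981710e-01, -1.73141392e-02,
       -7.01373637e+01, -1.65066398e+01]), 'qd': array([-0.02368674, -0.25635576,  0.12961045,  0.01873263,  0.03483187,
        0.05526337]), 'joint_torque': array([-1.82744698e-03, -5.84162915e+01,  2.93751454e+01,  7.01561227e+00,
        1.01547613e-02, -9.47402873e-05]), 'tcp_pos': array([ 0.18432164, -0.64892167,  0.25070795]), 'eef_rot': array([ 1.79912394e+02, -8.98638125e-03, -1.64146375e+02]), 'contact_force': array([-0.06671075, -0.26373584, -0.43561693]), 'moment': array([-0.02008681, -0.00354336,  0.00140628]), 'gripper_force': 0.0, 'gripper_width': 0.0881028197737306}
```

View pics/scene1.png

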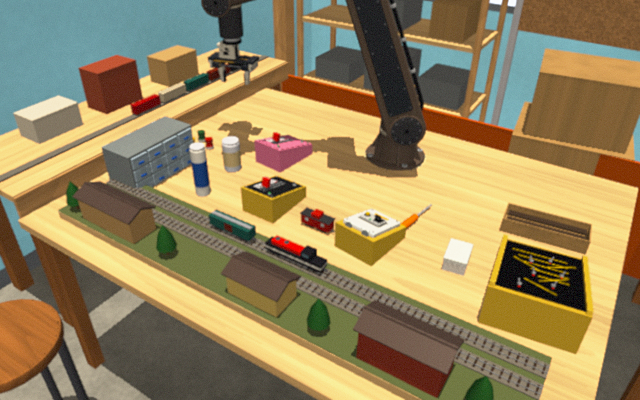

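View pics/top1.png

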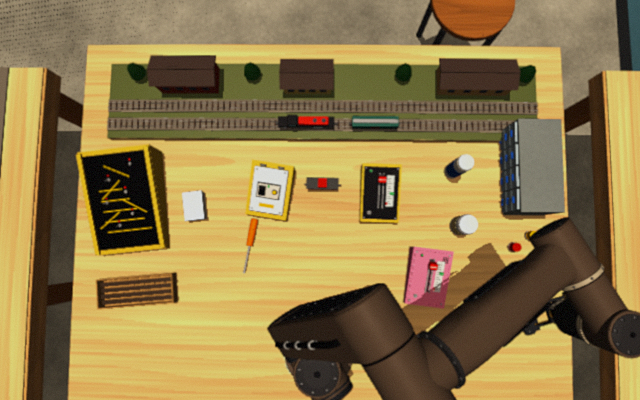

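The scene view shows the breaker unit at (370,230), the yellow throttle unit at (273,197) and the pink decoy at (283,150). In the top view they are at (270,191), (380,193) and (430,277). The yellow tray at (125,200) is another look-alike. I choose the yellow unit with the black plate and check it in a close crop.

```bash
python3 - <<'E'
from h import *
a=load('top');b=load('scene')
f=lambda c,x,y:cv2.resize(c['color'][y:y+70,x:x+95,::-1],(400*19//20,280),interpolation=cv2.INTER_CUBIC)
im=np.vstack([np.hstack([f(a,225,155),f(a,335,155)]),np.hstack([f(b,325,190),f(b,230,160)])])
cv2.imwrite('pics/crop1.png',im)
E
```

```text
(no output)
```

View pics/crop1.png

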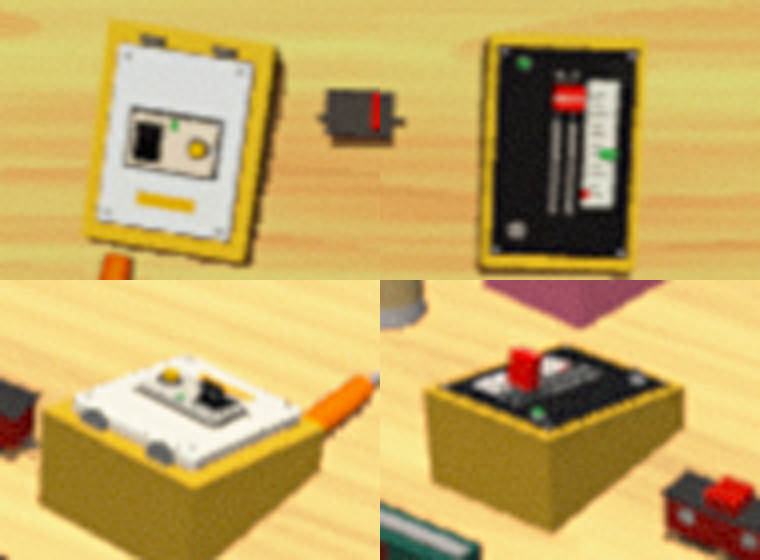

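The top row of the crop is the top view. The breaker front is centred near pixel (268,191), the button at (274.5,192) and the toggle, up, at (262,190). On the throttle unit the red grip is at (382,179.5) and the green clip at (392,193.5), so this is the yellow unit, not the pink one. Next I'll work out the poses numerically.

```bash
cat >> h.py <<'E'
def pts(c,m):
    v,u=np.nonzero(m&(c['range_z']>0));return np.array([(c['world_from_camera']@np.r_[ray(c,a,b)*c['range_z'][b,a],1])[:3] for a,b in zip(u,v)]),u,v
def onplane(c,u,v,p0,n):
    W=c['world_from_camera'];d=W[:3,:3]@ray(c,u,v);o=W[:3,3];return o+d*((p0-o)@n)/(d@n)
E
python3 - <<'E'
from h import *
for n,boxes in(('top',dict(brk=(240,155,298,225),thr=(352,155,405,228))),('scene',dict(brk=(325,190,412,268),thr=(235,165,312,225)))):
    c=load(n);hsv=cv2.cvtColor(c['color'],cv2.COLOR_RGB2HSV).astype(int);H,S,V=[hsv[...,i] for i in range(3)]
    for k,b in boxes.items():
        m=np.zeros(H.shape,bool);m[b[1]:b[3],b[0]:b[2]]=1
        P,u,v=pts(c,m);hi=P[:,2]>0.03
        # face fit: plane points z consistent
        Q=P[hi];rect=cv2.minAreaRect(Q[:,:2].astype(np.float32));print(n,k,'outline z>.03',np.round(rect[0],4),np.round(rect[1],3),round(rect[2],2))
        top=Q[Q[:,2]>.05];A=np.c_[top[:,:2],np.ones(len(top))]
        w=np.ones(len(top),bool)
        for _ in range(10):
            s=np.linalg.lstsq(A[w],top[w,2],rcond=None)[0];w=abs(A@s-top[:,2])<.004
        print('  plane slope',s.round(4),'yaw',np.degrees(np.arctan2(s[1],s[0])).round(2),'tilt',np.arctan(np.hypot(*s[:2])).round(3),w.sum())
        sets=dict(white=(S<50)&(V>150),red=((H<6)|(H>174))&(S>150)&(V>110),green=(H>45)&(H<85)&(S>90),ylw=(H>18)&(H<35)&(S>150)&(V>140),blk=V<50)
        for q,mm in sets.items():
            mk=mm&m; 
            nl,lab,st,ce=cv2.connectedComponentsWithStats(mk.astype(np.uint8))
            for i in range(1,nl):
                if st[i,4]>=4 and st[i,4]<3000:
                    PP,_,_=pts(c,lab==i)
                    if len(PP): print('  ',q,ce[i].round(1),st[i,4],np.median(PP,0).round(4),PP.mean(0).round(4), cv2.minAreaRect(PP[:,:2].astype(np.float32)) if q=='white' and st[i,4]>80 else '')
E
```

```text
top brk outline z>.03 [0.5296 0.171 ] [0.142 0.201] 81.03
  plane slope [ 0.2628 -0.0294 -0.0539] yaw -6.38 tilt 0.259 921
   white [268.7 189.1] 1162 [0.5429 0.1665 0.0873] [0.5397 0.1683 0.084 ] ((0.5369389057159424, 0.16976439952850342), (0.1109899953007698, 0.14411886036396027), 81.24481201171875)
   ylw [269.  190.4] 782 [0.5363 0.1671 0.0642] [0.5376 0.1702 0.0611] 
   ylw [295.  180.5] 4 [ 0.5811  0.088  -0.0012] [ 0.5807  0.088  -0.0021] 
   ylw [294.7 187.3] 6 [0.5551 0.0891 0.0038] [0.5562 0.0885 0.0026] 
   ylw [273.7 192.1] 13 [0.5286 0.1492 0.1   ] [0.5286 0.1498 0.0987] 
   ylw [265.9 205.1] 38 [0.4882 0.1783 0.068 ] [0.488  0.1786 0.0686] 
   blk [261.5 190.1] 41 [0.5353 0.1899 0.0934] [0.5348 0.1902 0.0974] 
top thr outline z>.03 [ 0.5329 -0.2028] [0.132 0.191] 88.85
  plane slope [ 0.2578 -0.0115 -0.0675] yaw -2.55 tilt 0.253 1487
   white [389.5 189.8] 206 [ 0.5442 -0.2306  0.0766] [ 0.5418 -0.2309  0.0756] ((0.539589524269104, -0.23092639446258545), (0.02477278932929039, 0.10083837062120438), 87.851806640625)
   red [381.9 179. ] 51 [ 0.571  -0.201   0.1235] [ 0.57
[... 1657 characters left out ...]
 0.0269] 
   green [269.2 191.8] 6 [ 0.5889 -0.1765  0.0879] [ 0.5901 -0.1756  0.0878] 
   ylw [272.  176.6] 5 [ 0.4634 -0.2622  0.0488] [ 0.4611 -0.2618  0.0497] 
   ylw [281.6 177.4] 5 [ 0.4407 -0.2385  0.0446] [ 0.4293 -0.2434  0.0361] 
   ylw [288.2 179.9] 8 [ 0.4423 -0.2103  0.0445] [ 0.4272 -0.2158  0.0341] 
   ylw [249.9 183.9] 9 [ 0.5774 -0.2646  0.0796] [ 0.558  -0.283   0.0636] 
   ylw [261.5 202.4] 898 [ 0.6281 -0.1879  0.0565] [ 0.6138 -0.1906  0.0544] 
   ylw [295.  204.5] 10 [ 0.5025 -0.134   0.0044] [ 0.5049 -0.1338  0.0038] 
   ylw [284.8 212.4] 12 [ 0.5616 -0.1362  0.0046] [ 0.5619 -0.1358  0.0041] 
   blk [277.9 187.8] 228 [ 0.5359 -0.1757  0.0719] [ 0.5337 -0.1815  0.0711]
```

```bash
cat >> h.py <<'E'
def frame(yaw,t=.26): return R.from_euler('z',yaw,degrees=True)*R.from_euler('y',-t)   # face axes
B=frame(-8.5);T=frame(-2.0)
TOOL=R.from_matrix(np.array([[0,-1,0],[-1,0,0],[0,0,-1.]]))  # tool x=-y, y=-x, z=-z in face axes
BF=np.array([.5355,.1712,.0903]) # breaker_face
GR=np.array([.574,-.201,.107])  # grip centre home
def fp(p0,F,x,y,z): return p0+F.apply(np.array([x,y,z])/1000)  # mm
def go(tip,F,ahead=25):
    """turn (deg) & shift (cm, in goal tool axes) to bring point 'ahead' mm before TCP to tip"""
    s=r.get_state();R0=R.from_euler('xyz',s['eef_rot'],degrees=True);G=F*TOOL
    tcp=tip-G.apply([0,0,ahead/1000]);d=tcp-s['tcp_pos']
    print('turn',np.degrees((R0.inv()*G).as_rotvec()).round(2),'shift goal',(G.inv().apply(d)*100).round(2),'shift now',(R0.inv().apply(d)*100).round(2),'F_face',F.inv().apply(s['contact_force']).round(2),'t',round(s['time_s'],2))
def tipin(p0,F,ahead=25):
    s=r.get_state();R0=R.from_euler('xyz',s['eef_rot'],degrees=True)
    print('tip in face mm',(F.inv().apply(s['tcp_pos']+R0.apply([0,0,ahead/1000])-p0)*1000).round(1),'F',F.inv().apply(s['contact_force']).round(2),'t',round(s['time_s'],2),'w',s['gripper_width'])
E
python3 -c "
from h import *
go(np.array([.5,-.3,.25]),B); print(fp(BF,B,0,-22,9)); go(fp(BF,B,0,-22,60),B)"
```

```text
turn [ 13.31  -8.49 -65.27] shift goal [-39.17 -25.17   4.27] shift now [-39.31  25.21  -2.31] F_face [-0.14 -0.27 -0.41] t 0.1
[0.52995988 0.14978364 0.09899751]
turn [ 13.31  -8.49 -65.27] shift goal [-84.1  -17.73  12.81] shift now [-53.29  68.18   7.92] F_face [-0.14 -0.27 -0.41] t 0.1
```

```bash
python3 -m crank '[[[0,0,0],[-3.5,2.2,-0.2],1],[[0,0,0],[-3.5,2.2,-0.2],1],[[0,0,0],[-3.5,2.2,-0.2],1],[[0,0,0],[-3.5,2.2,-0.2],1],[[0,0,0],[-3.5,2.2,-0.2],1],[[0,0,0],[-3.5,2.2,-0.2],1],[[0,0,0],[-3.5,2.2,-0.2],1],[[0,0,0],[-3.5,2.2,-0.2],1]]' 20
python3 -m crank '[[[1.66,-1.06,-8.16],[0,0,0],1],[[1.66,-1.06,-8.16],[0,0,0],1],[[1.66,-1.06,-8.16],[0,0,0],1],[[1.66,-1.06,-8.16],[0,0,0],1],[[1.66,-1.06,-8.16],[0,0,0],1],[[1.66,-1.06,-8.16],[0,0,0],1],[[1.66,-1.06,-8.16],[0,0,0],1],[[1.66,-1.06,-8.16],[0,0,0],1]]'
python3 -c "
from h import *
go(fp(BF,B,0,-22,60),B)"
```

```text
time_s: 0.9
tcp_pos: [0.4064, -0.4019, 0.2674]
eef_rot: [180.0, -0.0, -164.1]
contact_force: [0.5, -0.6, 0.2]
gripper_width: 0.0292
gripper_force: 0.0
time_s: 1.7
tcp_pos: [0.4054, -0.4031, 0.2673]
eef_rot: [-165.0, -0.1, -98.1]
contact_force: [0.5, -0.7, -1.1]
gripper_width: 0.0004
gripper_force: 0.0
turn [-0.06 -0.02  0.38] shift goal [-56.52   0.32   9.73] shift now [-5.653e+01 -5.000e-02  9.710e+00] F_face [ 0.25 -0.59 -1.2 ] t 1.7
```

```bash
python3 -m crank '[[[0,0,0],[-4,0,0],1],[[0,0,0],[-4,0,0],1],[[0,0,0],[-4,0,0],1],[[0,0,0],[-4,0,0],1],[[0,0,0],[-4,0,0],1],[[0,0,0],[-4,0,0],1],[[0,0,0],[-4,0,0],1],[[0,0,0],[-4,0,0],1]]'
python3 -m crank '[[[0,0,0],[-4,0,0],1],[[0,0,0],[-4,0,0],1],[[0,0,0],[-4,0,0],1],[[0,0,0],[-4,0,0],1],[[0,0,0],[-4,0,0],1],[[0,0,0],[-4,0,2],1],[[0,0,0],[0,0,3],1],[[0,0,0],[0,0,3],1]]'
python3 -c "
from h import *
c=cap('scene');png('s2.png',c,(310,130,430,250),5)
go(fp(BF,B,0,-22,9),B);tipin(BF,B)"
```

```text
time_s: 2.5
tcp_pos: [0.4525, -0.0855, 0.2673]
eef_rot: [-165.1, -0.0, -98.5]
contact_force: [1.4, -0.1, 0.2]
gripper_width: 0.0002
gripper_force: 0.0
time_s: 3.3
tcp_pos: [0.5087, 0.1488, 0.1886]
eef_rot: [-165.1, -0.0, -98.3]
contact_force: [-0.8, -1.0, 0.2]
gripper_width: 0.0004
gripper_force: 0.0
turn [ 0.29 -0.3   0.12] shift goal [-0.66  0.04  6.23] shift now [-0.69  0.01  6.23] F_face [-2.39 -1.7  -4.29] t 3.35
tip in face mm [  0.3 -28.7  71.3] F [-2.39 -1.7  -4.29] t 3.35 w 0.0006339231959218252
```

View pics/s2.png

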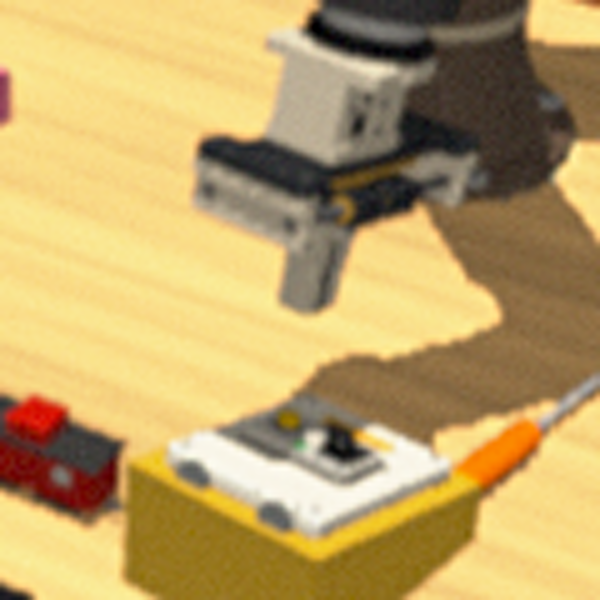

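The closed fingertips, at crop (305,290), hang over the yellow button at (290,418), and the toggle at (345,440) is up. I'll go down.

```bash
python3 -m crank '[[[0,0,0],[-0.6,0,2],1],[[0,0,0],[0,0,2],1],[[0,0,0],[0,0,1.5],1],[[0,0,0],[0,0,0],1],[[0,0,0],[0,0,0],1],[[0,0,0],[0,0,0],1]]'
python3 -c "
from h import *
tipin(BF,B)"
python3 -m crank '[[[0,0,0],[0,0,0.2],1],[[0,0,0],[0,0,0.2],1],[[0,0,0],[0,0,0.2],1],[[0,0,0],[0,0,0.2],1],[[0,0,0],[0,0,0],1],[[0,0,0],[0,0,0],1]]'
python3 -c "
from h import *
tipin(BF,B)"
```

```text
time_s: 3.95
tcp_pos: [0.5239, 0.1514, 0.1377]
eef_rot: [-165.0, -0.0, -98.5]
contact_force: [0.0, 0.2, -0.2]
gripper_width: 0.0009
gripper_force: 0.0
tip in face mm [  3.9 -21.3  23. ] F [-0.07  0.25 -0.16] t 3.95 w 0.0009110227402657602
time_s: 4.55
tcp_pos: [0.5255, 0.1507, 0.1286]
eef_rot: [-165.1, -0.1, -98.5]
contact_force: [0.5, 1.0, 0.6]
gripper_width: 0.0003
gripper_force: 0.0
tip in face mm [  3.2 -21.8  13.7] F [0.51 1.02 0.52] t 4.55 w 0.0002691355042497576
```

```bash
python3 -m crank '[[[0,0,0],[0,0.2,0.2],1],[[0,0,0],[0,0,0.2],1],[[0,0,0],[0,0,0.2],1],[[0,0,0],[0,0,0.2],1],[[0,0,0],[0,0,0],1],[[0,0,0],[0,0,0],1]]'
python3 -c "
from h import *
tipin(BF,B)"
python3 -m crank '[[[0,0,0],[0,0,0.05],1],[[0,0,0],[0,0,0.05],1],[[0,0,0],[0,0,0],1],[[0,0,0],[0,0,0],1]]'
python3 -c "
from h import *
c=cap('top');png('t2.png',c,(225,150,325,225),6);tipin(BF,B)"
```

```text
time_s: 5.15
tcp_pos: [0.5256, 0.1506, 0.1203]
eef_rot: [-165.1, -0.1, -98.5]
contact_force: [-2.5, 0.4, 1.3]
gripper_width: 0.0002
gripper_force: 1.0
tip in face mm [  1.2 -21.8   5.7] F [-2.1   0.04  1.95] t 5.15 w 0.00016918187818186785
time_s: 5.55
tcp_pos: [0.5259, 0.1506, 0.1195]
eef_rot: [-165.1, -0.1, -98.5]
contact_force: [-2.3, -0.6, 2.6]
gripper_width: 0.0001
gripper_force: 1.1
tip in face mm [  1.2 -21.8   4.9] F [-2.22 -0.5   2.28] t 5.6 w 0.000498861107205458
```

```bash
python3 -c "
from h import *
c=cap('scene');png('s3.png',c,(330,170,430,260),6)"
```

```text
(no output)
```

View pics/s3.png

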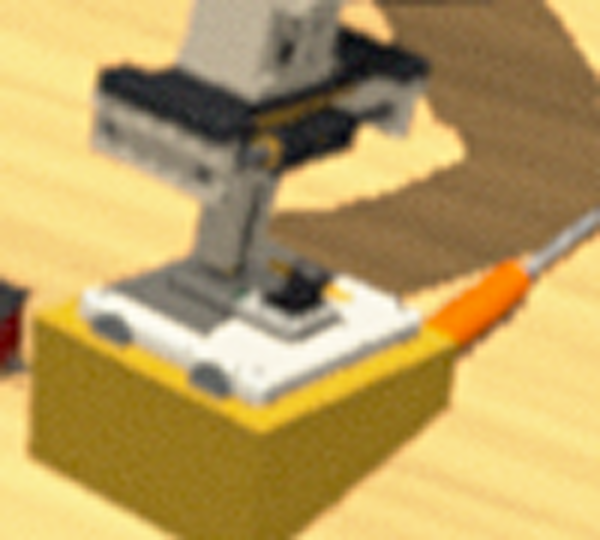

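The fingertips are on the button at crop (225,270). The toggle at (295,290) seems to lean the other way, so I'll measure the blob.

```bash
cat >> h.py <<'E'
def blk(c,b=(365,205,400,235)):
    m=np.zeros(c['range_z'].shape,bool);m[b[1]:b[3],b[0]:b[2]]=1
    m&=c['color'].max(2)<60
    P,u,v=pts(c,m);q=(B.inv().apply(P-BF)*1000);k=(abs(q[:,1]-20)<16)&(abs(q[:,0])<35)&(q[:,2]>5)
    print('blk',k.sum(),u[k].mean().round(1),v[k].mean().round(1),q[k].mean(0).round(1),'high',q[k][q[k][:,2]>12].mean(0).round(1))
E
python3 - <<'E'
from h import *
c=load('scene');blk(c)
E
python3 -m crank '[[[0,0,0],[0,0,0.1],1],[[0,0,0],[0,0,0],1],[[0,0,0],[0,0,0],1]]'
python3 -c "
from h import *
tipin(BF,B);blk(cap('scene'))"

```

```text
blk 19 379.9 217.4 [-5.1 22.9  9.3] high [-6.  22.5 13.6]
time_s: 5.95
tcp_pos: [0.5261, 0.1506, 0.119]
eef_rot: [-165.1, -0.1, -98.5]
contact_force: [-7.5, 0.9, 10.1]
gripper_width: 0.0004
gripper_force: 5.7
tip in face mm [  1.4 -21.8   4.4] F [-4.73 -0.18 11.69] t 5.95 w 0.00043335416794513273
blk 19 380.0 217.4 [-4.6 23.4  9.5] high [-7.6 22.3 13.1]
```

Toggle dropped (its tip moved from +x to about -7 mm) and the button bottomed out. I'll lift, move down-slope of the toggle and lower there.

```bash
python3 -m crank '[[[0,0,0],[0,0,-2],1],[[0,0,0],[0,0,-2],1],[[0,0,0],[-2.1,2.8,0],1],[[0,0,0],[-2.1,2.8,0],1],[[0,0,0],[0,0,0],1],[[0,0,0],[0,0,2],1],[[0,0,0],[0,0,1.5],1],[[0,0,0],[0,0,0],1]]'
python3 -c "
from h import *
c=cap('scene');blk(c);png('s4.png',c,(330,170,430,260),6);tipin(BF,B)"
```

```text
time_s: 6.8
tcp_pos: [0.4773, 0.1992, 0.1073]
eef_rot: [-165.2, -0.2, -98.5]
contact_force: [-0.2, -0.6, -0.8]
gripper_width: 0.0006
gripper_force: 0.0
blk 27 380.6 217.3 [-6.6 24.1  9.9] high [-7.5 23.7 14.5]
tip in face mm [-54.9  19.3   8.1] F [-0.52  0.08 -0.99] t 6.85 w 0.0004850194667009489
```

View pics/s4.png

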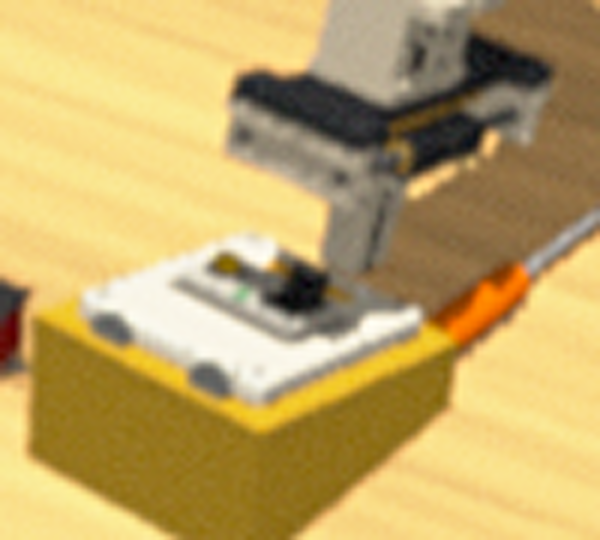

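The button is free at crop (225,262), the toggle is dropped at (300,290) and the fingers stand in front of it. Push up-slope.

```bash
python3 -m crank '[[[0,0,0],[0,-0.8,0.1],1],[[0,0,0],[0,-0.5,0],1],[[0,0,0],[0,-0.3,0],1],[[0,0,0],[0,-0.3,0],1],[[0,0,0],[0,-0.3,0],1],[[0,0,0],[0,0,0],1]]'
python3 -c "
from h import *
c=cap('scene');blk(c);tipin(BF,B)"
python3 -m crank '[[[0,0,0],[0,-0.3,0],1],[[0,0,0],[0,-0.3,0],1],[[0,0,0],[0,-0.3,0],1],[[0,0,0],[0,0,0],1]]'
python3 -c "
from h import *
c=cap('scene');blk(c);tipin(BF,B)"
```

```text
time_s: 7.45
tcp_pos: [0.499, 0.1971, 0.1137]
eef_rot: [-165.1, -0.1, -98.5]
contact_force: [-1.6, -0.4, 0.5]
gripper_width: -0.0001
gripper_force: 0.6
blk 28 380.5 216.9 [-4.8 24.5 11.6] high [-4.8 25.8 15.9]
tip in face mm [-32.7  20.2   7.8] F [-1.29 -0.61  0.18] t 7.5 w 0.00033468344404168006
time_s: 7.9
tcp_pos: [0.5079, 0.196, 0.116]
eef_rot: [-165.1, -0.1, -98.5]
contact_force: [0.1, -0.2, -0.4]
gripper_width: 0.0003
gripper_force: 0.1
blk 34 379.4 217.2 [ 2.5 25.  12.7] high [ 3.  24.9 17. ]
tip in face mm [-23.5  20.4   7.8] F [-0.48  0.16 -0.12] t 7.95 w 0.0005672435793524806
```

```bash
python3 -m crank '[[[0,0,0],[0,-0.2,0],1],[[0,0,0],[0,-0.1,0],1],[[0,0,0],[0,0,0],1]]'
python3 -c "
from h import *
c=cap('scene');blk(c);tipin(BF,B)"
python3 -m crank '[[[0,0,0],[0,1,0],1],[[0,0,0],[0,2,0],1],[[0,0,0],[0,0,-3],1],[[0,0,0],[0,0,-4],1],[[0,0,0],[0,0,-4],1],[[0,0,0],[3,0,-1],-1],[[0,0,0],[4,0,0],-1],[[0,0,0],[0,0,0],-1]]' 
python3 -c "
from h import *
c=cap('scene');blk(c);png('s5.png',c,(340,180,420,250),7);tipin(BF,B)
go(fp(GR,T,0,0,60),T,6)"
```

```text
time_s: 8.25
tcp_pos: [0.5105, 0.1955, 0.1167]
eef_rot: [-165.1, -0.1, -98.5]
contact_force: [-0.4, -0.1, 0.0]
gripper_width: 0.0007
gripper_force: 0.0
blk 30 379.3 217.1 [ 3.6 25.1 13.5] high [ 3.3 25.  16.9]
tip in face mm [-20.7  20.3   7.8] F [ 0.04 -0.34 -0.15] t 8.3 w 0.00032386309450079524
time_s: 9.1
tcp_pos: [0.4392, 0.1321, 0.2251]
eef_rot: [-165.1, -0.0, -98.6]
contact_force: [-0.2, 0.1, -0.2]
gripper_width: 0.0193
gripper_force: 0.0
blk 18 379.1 217.7 [ 5.  25.8 11.9] high [ 5.8 26.6 15.3]
tip in face mm [-51.  -51.3 128.4] F [-0.16  0.11 -0.39] t 9.15 w 0.022958055634875532
turn [-0.04 -1.68 -6.35] shift goal [ 32.97 -11.01   8.58] shift now [ 31.29 -14.57   9.53] F_face [-0.15  0.12 -0.4 ] t 9.15
```

View pics/s5.png

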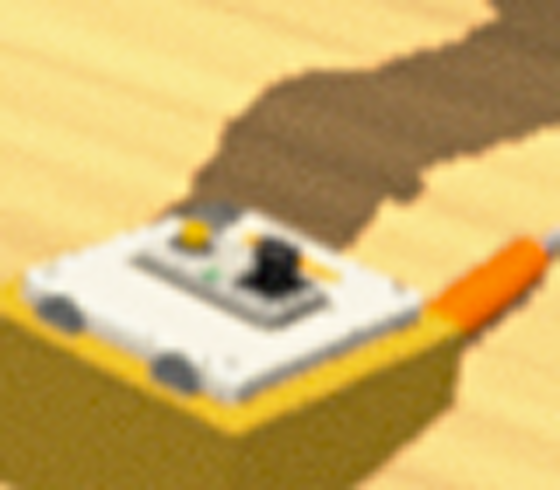

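The toggle at crop (275,265) looks up. I'll compare it with the original blob (377.8,218.8) using the same threshold.

```bash
python3 - <<'E'
from h import *
c=load('scene');m=np.zeros(c['range_z'].shape,bool);m[190:268,325:412]=1
nl,lab,st,ce=cv2.connectedComponentsWithStats(((c['color'].max(2)<50)&m).astype(np.uint8))
for i in range(1,nl):
    if st[i,4]>=4:
        P,_,_=pts(c,lab==i);print(ce[i].round(1),st[i,4],P.mean(0).round(4),np.median(P,0).round(4))
a=cv2.imread('pics/scene1.png')[200:235,355:400];b=c['color'][200:235,355:400,::-1]
cv2.imwrite('pics/cmp.png',cv2.resize(np.hstack([a,b]),None,fx=8,fy=8,interpolation=cv2.INTER_CUBIC))
E
```

```text
[378.8 218.8] 26 [0.5413 0.196  0.0992] [0.5414 0.1966 0.0987]
```

View pics/cmp.png

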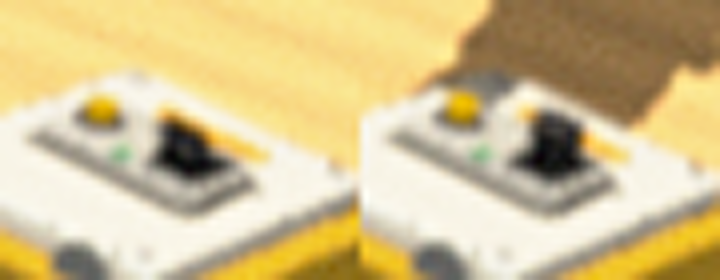

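The toggle is between positions: left, original, leans up-slope; right, now, is about upright. I'll wait and see whether it is still moving.

```bash
python3 -m crank '[[[0,0,0],[0,0,0],1],[[0,0,0],[0,0,0],1],[[0,0,0],[0,0,0],1],[[0,0,0],[0,0,0],1],[[0,0,0],[0,0,0],1]]' >/dev/null
python3 -c "
from h import *
c=cap('scene');blk(c)
m=np.zeros(c['range_z'].shape,bool);m[200:235,355:400]=1
P,u,v=pts(c,m&(c['color'].max(2)<50));print(len(u),u.mean(),v.mean(),P.mean(0))
go(fp(BF,B,-45,20,8),B)"
```

```text
blk 20 379.2 218.0 [ 4.  25.9 10.8] high [ 5.2 26.  15.3]
26 378.7692307692308 218.57692307692307 [0.54130858 0.19569587 0.09982751]
turn [ 0.   -0.09  0.06] shift goal [-6.94 -0.58 11.97] shift now [-6.96 -0.59 11.96] F_face [-0.98  0.52 -0.7 ] t 9.7
```

It has stalled short of up, so I'll push again, further.

```bash
python3 -m crank '[[[0,0,0],[-3.5,0.4,0],1],[[0,0,0],[-3.5,0,0],1],[[0,0,0],[0,0,4],1],[[0,0,0],[0,0,4],1],[[0,0,0],[0,0,2],1],[[0,0,0],[0,-1,1.7],1],[[0,0,0],[0,-1,0],1],[[0,0,0],[0,-1,0],1]]' >/dev/null
python3 -c "
from h import *
tipin(BF,B)"
python3 -m crank '[[[0,0,0],[0,-0.3,0],1],[[0,0,0],[0,-0.2,0],1],[[0,0,0],[0,-0.2,0],1],[[0,0,0],[0,0,0],1],[[0,0,0],[0,0,0],1]]' >/dev/null
python3 -c "
from h import *
c=cap('scene');blk(c);tipin(BF,B)"
```

```text
tip in face mm [-24.8  19.8   9.7] F [-0.54  0.79  0.43] t 10.5 w 0.0006095988225882354
blk 25 377.6 217.8 [12.8 25.  13.2] high [13.2 25.3 16. ]
tip in face mm [-17.9  20.3  10.9] F [-1.48 -0.39 -0.14] t 11.05 w 0.0006676271699657709
```

```bash
python3 -m crank '[[[0,0,0],[0,-0.2,0],1],[[0,0,0],[0,0,0],1],[[0,0,0],[0,0,0],1]]' >/dev/null
python3 -c "
from h import *
tipin(BF,B)"
python3 -m crank '[[[0,0,0],[0,1,0],1],[[0,0,0],[0,2,0],1],[[0,0,0],[0,0,-3],1],[[0,0,0],[0,0,-4],1],[[0,0,0],[0,0,-4],1],[[0,0,0],[3,0,-1],-1],[[0,0,0],[4,0,0],-1],[[0,0,0],[0,0,0],-1]]' >/dev/null
python3 - <<'E'
from h import *
c=cap('scene');blk(c)
m=np.zeros(c['range_z'].shape,bool);m[200:235,355:400]=1
P,u,v=pts(c,m&(c['color'].max(2)<50));print(len(u),u.mean(),v.mean(),P.mean(0))
a=cv2.imread('pics/scene1.png')[200:235,355:400];b=c['color'][200:235,355:400,::-1]
cv2.imwrite('pics/cmp2.png',cv2.resize(np.hstack([a,b]),None,fx=8,fy=8,interpolation=cv2.INTER_CUBIC))
go(fp(GR,T,0,0,60),T,6)
E
```

```text
tip in face mm [-15.7  20.3  10.8] F [ 0.36 -0.85  0.05] t 11.35 w 0.00021839367608064865
blk 19 377.8 218.4 [12.9 26.3 12. ] high [14.6 25.1 16.4]
22 377.90909090909093 218.8181818181818 [0.54774964 0.19583694 0.10298332]
turn [-0.04 -1.7  -6.35] shift goal [ 32.91 -10.56   8.86] shift now [ 31.26 -14.12   9.82] F_face [ 1.33  0.34 -0.05] t 12.2
```

View pics/cmp2.png

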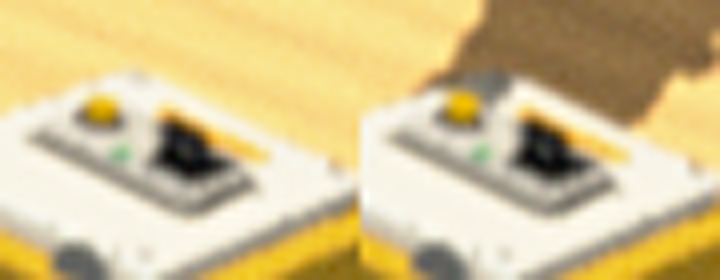

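The toggle now matches its original up position exactly. Next, the throttle.

```bash
python3 -m crank '[[[0,-1.7,-6.35],[0,0,0],-0.1],[[0,0,0],[4,-1.3,0],-0.1],[[0,0,0],[4,-1.3,0],-0.1],[[0,0,0],[4,-1.3,0],-0.1],[[0,0,0],[4,-1.3,0],-0.1],[[0,0,0],[4,-1.3,0],-0.1],[[0,0,0],[4,-1.3,0],-0.1],[[0,0,0],[4,-1.3,0],-0.1]]' >/dev/null
python3 -m crank '[[[0,0,0],[4,-1.3,2],-0.1],[[0,0,0],[0.9,0,2],-0.1],[[0,0,0],[0,0,2],-0.1],[[0,0,0],[0,0,0],-0.1],[[0,0,0],[0,0,0],-0.1]]' 
python3 - <<'E'
from h import *
tipin(GR,T,6);go(fp(GR,T,0,0,3),T,6)
c=cap('scene');m=np.zeros(c['range_z'].shape,bool);m[165:225,235:312]=1
hsv=cv2.cvtColor(c['color'],cv2.COLOR_RGB2HSV).astype(int);H,S,V=[hsv[...,i] for i in range(3)]
P,u,v=pts(c,m&((H<6)|(H>174))&(S>150)&(V>110));q=T.inv().apply(P-GR)*1000
k=(abs(q)<40).all(1);q=q[k];print('scene red in grip frame',len(q),np.percentile(q,[5,50,95],axis=0).round(1))
c=load('top');m=np.zeros(c['range_z'].shape,bool);m[155:228,352:405]=1
hsv=cv2.cvtColor(c['color'],cv2.COLOR_RGB2HSV).astype(int);H,S,V=[hsv[...,i] for i in range(3)]
P,u,v=pts(c,m&((H<6)|(H>174))&(S>150)&(V>110));q=T.inv().apply(P-GR)*1000
k=(abs(q)<40).all(1);print('top red',k.sum(),np.percentile(q[k],[3,50,97],axis=0).round(1))
P,u,v=pts(c,m&(H>45)&(H<85)&(S>90));q=T.inv().apply(P-GR)*1000
k=q[:,1]<-20;print('green',k.sum(),q[k].mean(0).round(1),np.percentile(q[k],[3,50,97],axis=0).round(1))
E
```

```text
time_s: 13.5
tcp_pos: [0.5497, -0.1978, 0.1979]
eef_rot: [-165.2, -0.1, -91.9]
contact_force: [0.2, -0.9, 0.7]
gripper_width: 0.0481
gripper_force: 0.0
tip in face mm [-0.2  2.3 88.1] F [ 0.35 -0.9   0.58] t 13.5 w 0.04813348088114132
turn [ 0.09 -0.05  0.13] shift goal [ 0.23 -0.02  8.51] shift now [ 0.22 -0.04  8.51] F_face [ 0.35 -0.9   0.58] t 13.5
scene red in grip frame 65 [[-1.9 -4.  -9.4]
 [ 9.7  7.8  2.6]
 [16.4 14.8 16.8]]
top red 49 [[ -9.9 -10.1 -15.6]
 [  1.6   0.3  17. ]
 [ 10.8   9.9  24.5]]
green 13 [-47.9 -40.7 -19.2] [[-51.7 -47.2 -27.3]
 [-47.5 -39.8 -17.6]
 [-44.  -34.  -14.6]]
```

```bash
python3 -m crank '[[[0,0,0],[0.2,0,3],-0.1],[[0,0,0],[0,0,3],-0.1],[[0,0,0],[0,0,2],-0.1],[[0,0,0],[0,0,0.5],-0.1],[[0,0,0],[0,0,0],-0.1],[[0,0,0],[0,0,0],-0.1]]' 
python3 -c "
from h import *
tipin(GR,T,6)"
python3 -m crank '[[[0,0,0],[0,0,0],0.2],[[0,0,0],[0,0,0],1],[[0,0,0],[0,0,0],1],[[0,0,0],[0,0,0],1],[[0,0,0],[0,0,0],1],[[0,0,0],[0,0,0],1],[[0,0,0],[0,0,0],1]]' 40
python3 -c "
from h import *
tipin(GR,T,6)"
```

```text
time_s: 14.15
tcp_pos: [0.5723, -0.2007, 0.1179]
eef_rot: [-165.0, -0.1, -91.9]
contact_force: [-0.4, -0.3, 0.6]
gripper_width: 0.0481
gripper_force: 0.0
tip in face mm [1.2 0.2 5. ] F [-0.23 -0.3   0.68] t 14.15 w 0.048069189729659983
time_s: 14.85
tcp_pos: [0.5727, -0.201, 0.117]
eef_rot: [-165.0, -0.1, -91.9]
contact_force: [2.7, -0.0, 4.4]
gripper_width: 0.0198
gripper_force: 40.0
tip in face mm [ 1.3 -0.1  4. ] F [3.71 0.05 3.61] t 14.85 w 0.01975622091854835
```

```bash
python3 -m crank '[[[0,0,0],[0,0.6,0],1],[[0,0,0],[0,0.6,0],1],[[0,0,0],[0,0.6,0],1],[[0,0,0],[0,0.6,0],1],[[0,0,0],[0,0.6,0],1],[[0,0,0],[0,0.6,0],1],[[0,0,0],[0,0.5,0],1],[[0,0,0],[0,0,0],1]]' 
python3 - <<'E'
from h import *
tipin(GR,T,6)
a=cap('top');b=cap('scene')
f=lambda c,x,y,w,h,s:cv2.resize(c['color'][y:y+h,x:x+w,::-1],(w*s,h*s),interpolation=cv2.INTER_CUBIC)
cv2.imwrite('pics/thr.png',np.hstack([f(a,355,160,48,70,8),f(b,235,155,52,70,8)]))
E
```

```text
time_s: 15.65
tcp_pos: [0.5323, -0.2001, 0.1063]
eef_rot: [-165.0, -0.1, -91.9]
contact_force: [5.6, -4.7, 3.7]
gripper_width: 0.02
gripper_force: 40.0
tip in face mm [-40.5  -0.5   4. ] F [ 6.55 -4.54  2.07] t 15.65 w 0.020043233069032104
```

View pics/thr.png

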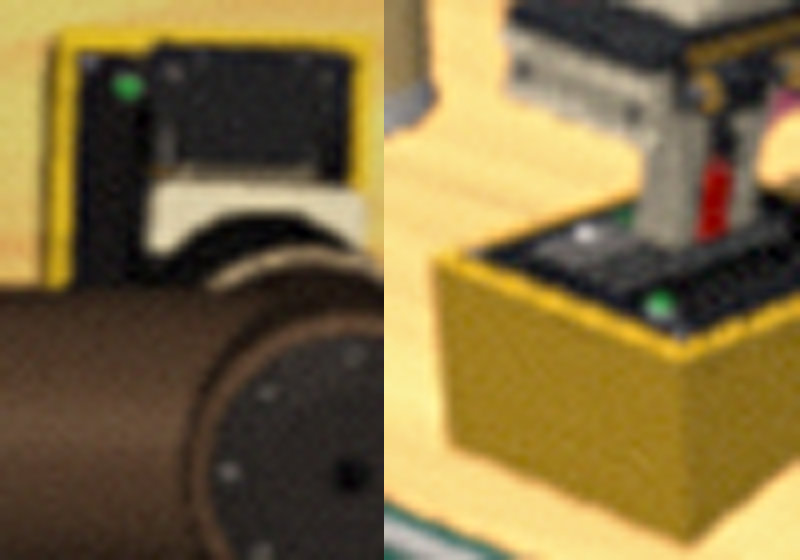

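The top view is blocked by the arm. The scene view shows the clip just left of the finger, near crop (625,212), which is scene pixel (265,181.5). I'll refine the mark by intersecting rays with the known planes.

```bash
python3 - <<'E'
from h import *
import numpy as np
n=T.apply([0,0,1])
def fr(c,u,v,h): p=onplane(c,u,v,fp(GR,T,0,0,h-28),n); return (T.inv().apply(p-GR)*1000).round(1)
def greens(img,c,b,nm):
    hsv=cv2.cvtColor(img,cv2.COLOR_RGB2HSV).astype(int);H,S,V=[hsv[...,i] for i in range(3)]
    d=img.astype(float);w=np.clip(d[...,1]-np.maximum(d[...,0],d[...,2]),0,None)
    m=np.zeros(H.shape,bool);m[b[1]:b[3],b[0]:b[2]]=1
    nl,lab,st,ce=cv2.connectedComponentsWithStats((m&(w>15)).astype(np.uint8))
    for i in range(1,nl):
        v,u=np.nonzero(lab==i);W=w[v,u];uu=(u*W).sum()/W.sum();vv=(v*W).sum()/W.sum()
        print(nm,'green',st[i,4],u.min(),u.max(),v.min(),v.max(),round(uu,2),round(vv,2),'h6',fr(c,uu,vv,6),'h2',fr(c,uu,vv,2))
t0=cv2.imread('pics/top1.png')[:,:,::-1];s0=cv2.imread('pics/scene1.png')[:,:,::-1]
ct=load('top');cs=load('scene')
greens(t0,ct,(352,155,405,228),'top0');greens(s0,cs,(235,165,312,225),'sc0');greens(cs['color'],cs,(235,165,312,225),'sc now')
for nm,im,c,b in(('top0',t0,ct,(372,165,395,188)),('sc0',s0,cs,(255,170,280,195)),('sc now',cs['color'],cs,(310//2+160//2,170,335,200))):
    d=im.astype(float);w=np.clip(d[...,0]-np.maximum(d[...,1],d[...,2])-60,0,None);m=np.zeros(w.shape);m[b[1]:b[3],b[0]:b[2]]=1;w*=m
    v,u=np.nonzero(w);
    for q in ('u','v'): pass
    print(nm,'red',len(u),u.min(),u.max(),v.min(),v.max())
    k=v if nm=='top0' else u
    # per-row/col weights
    print('  rows',{int(r_):int(w[r_].sum()) for r_ in np.unique(v)})
for v in (175,176,183,184): print(v,fr(ct,382,v,44))
E
```

```text
top0 green 12 369 372 169 172 370.49 170.45 h6 [ 23.5  35.3 -22. ] h2 [ 23.1  35.  -26. ]
top0 green 19 389 394 192 195 391.58 193.08 h6 [-48.7 -38.6 -22. ] h2 [-49.2 -39.1 -26. ]
sc0 green 9 268 270 191 194 269.09 192.33 h6 [ 14.3  29.2 -22. ] h2 [  6.1  23.3 -26. ]
sc0 green 3 235 237 218 219 236.04 218.67 h6 [249.7  96.9 -22. ] h2 [243.1  91.4 -26. ]
sc0 green 2 239 240 220 220 239.47 220.0 h6 [248.5 108.6 -22. ] h2 [241.9 103.3 -26. ]
sc0 green 1 242 242 221 221 242.0 221.0 h6 [247.8 117.3 -22. ] h2 [241.1 112.1 -26. ]
sc0 green 1 244 244 222 222 244.0 222.0 h6 [248.2 125.1 -22. ] h2 [241.5 119.8 -26. ]
sc0 green 1 247 247 223 223 247.0 223.0 h6 [246.4 134.5 -22. ] h2 [239.7 129.3 -26. ]
sc0 green 1 249 249 224 224 249.0 224.0 h6 [246.8 142.2 -22. ] h2 [240.1 137.  -26. ]
sc now green 4 264 265 181 182 264.51 181.53 h6 [-49.6 -41.5 -22. ] h2 [-58.2 -47.8 -26. ]
sc now green 12 267 271 191 194 269.06 192.24 h6 [ 13.8  28.6 -22. ] h2 [  5.6  22.8 -26. ]
sc now green 3 235 237 218 219 235.98 218.63 h6 [249.7  96.6 -22. ] h2 [243.   91.2 -26. ]
sc now green 1 239 239 220 220 239.0 22
[... 297 characters left out ...]
[239.7 129.3 -26. ]
sc now green 1 235 235 224 224 235.0 224.0 h6 [277.7 118.1 -22. ] h2 [271.2 112.8 -26. ]
sc now green 1 249 249 224 224 249.0 224.0 h6 [246.8 142.2 -22. ] h2 [240.1 137.  -26. ]
top0 red 59 378 386 176 182
  rows {176: 340, 177: 992, 178: 832, 179: 368, 180: 628, 181: 943, 182: 482}
sc0 red 94 261 279 170 187
  rows {170: 44, 171: 34, 176: 8, 177: 377, 178: 873, 179: 1039, 180: 909, 181: 840, 182: 847, 183: 825, 184: 784, 185: 694, 186: 417, 187: 101}
sc now red 32 274 277 175 184
  rows {175: 11, 176: 93, 177: 175, 178: 165, 179: 172, 180: 174, 181: 147, 182: 181, 183: 164, 184: 51}
175 [14.3  0.7 16. ]
176 [11.1  0.5 16. ]
183 [-11.6  -0.9  16. ]
184 [-14.8  -1.1  16. ]
```

```bash
python3 -m crank '[[[0,0,0],[0,0.4,0],1],[[0,0,0],[0,0.3,0],1],[[0,0,0],[0,0,0],1],[[0,0,0],[0,0,0],1],[[0,0,0],[0,0,0],1]]' 
python3 - <<'E'
from h import *
tipin(GR,T,6)
c=cap('scene');d=c['color'].astype(int);blk(c)
n=T.apply([0,0,1])
for h in(3,6):
  # predicted pixels: project pointer tip & mark into scene by nearest search
  for nm,(x,y) in dict(ptr=(-47.8,-29),clip=(-48,-38)).items():
    W=np.linalg.inv(c['world_from_camera']);p=(W@np.r_[fp(GR,T,x,y,h-28),1])[:3];s=p[:2]/p[2];s=s*(1+float(c['k1'])*(s@s));K=c['intrinsics'];print(nm,h,(K[0,0]*s[0]+K[0,2]).round(1),(K[1,1]*s[1]+K[1,2]).round(1))
for v in range(178,188): print(v,[tuple(int(k) for k in d[v,u]) for u in range(260,270)])
E
```

```text
time_s: 16.25
tcp_pos: [0.5263, -0.1999, 0.1047]
eef_rot: [-164.9, -0.1, -91.9]
contact_force: [5.7, -5.2, 3.6]
gripper_width: 0.0198
gripper_force: 40.0
tip in face mm [-46.7  -0.6   4. ] F [ 6.62 -5.02  1.96] t 16.25 w 0.019787878955425386
blk 20 378.0 218.4 [12.5 26.6 11.7] high [13.2 24.2 15.3]
ptr 3 266.9 183.6
clip 3 264.9 182.8
ptr 6 267.0 182.8
clip 6 265.0 181.9
178 [(251, 224, 138), (252, 224, 141), (252, 222, 134), (253, 222, 128), (254, 216, 124), (249, 205, 110), (242, 190, 98), (221, 169, 102), (165, 140, 105), (147, 135, 117)]
179 [(255, 228, 135), (255, 224, 125), (252, 209, 116), (243, 192, 103), (233, 176, 87), (198, 148, 69), (155, 118, 53), (124, 99, 65), (134, 122, 105), (143, 135, 118)]
180 [(244, 199, 103), (234, 184, 89), (197, 150, 65), (158, 122, 55), (124, 101, 52), (94, 84, 46), (58, 52, 28), (78, 75, 66), (135, 125, 112), (147, 138, 118)]
181 [(162, 128, 63), (119, 94, 48), (89, 72, 39), (67, 70, 46), (53, 78, 51), (34, 78, 45), (42, 72, 46), (98, 99, 87), (143, 133, 114), (148, 140, 121)]
182 [(81, 71, 60), (79, 75, 76), (80, 80, 81), (77, 88, 79), (65, 
[... 156 characters left out ...]
(87, 94, 84), (78, 94, 78), (76, 104, 79), (95, 104, 85), (129, 125, 107), (145, 134, 114)]
184 [(119, 116, 111), (118, 112, 110), (120, 112, 111), (109, 104, 100), (99, 95, 88), (98, 96, 92), (94, 96, 88), (92, 94, 82), (103, 96, 85), (118, 109, 96)]
185 [(105, 101, 99), (111, 108, 102), (111, 106, 103), (108, 106, 98), (104, 100, 96), (96, 95, 92), (89, 84, 83), (73, 67, 64), (66, 66, 64), (75, 73, 67)]
186 [(97, 98, 91), (107, 105, 98), (97, 94, 91), (89, 85, 83), (88, 82, 82), (79, 75, 73), (66, 67, 63), (62, 63, 63), (59, 55, 55), (53, 54, 54)]
187 [(94, 93, 87), (89, 83, 81), (77, 76, 73), (62, 56, 56), (64, 63, 59), (66, 63, 61), (59, 57, 58), (62, 64, 61), (61, 59, 57), (54, 52, 54)]
```

```bash
python3 -m crank '[[[0,0,0],[0,0.1,0],1],[[0,0,0],[0,0,0],1],[[0,0,0],[0,0,0],1],[[0,0,0],[0,0,0],1],[[0,0,0],[0,0,0],1]]' 
python3 - <<'E'
from h import *
tipin(GR,T,6);print(r.close_job())
E
```

```text
time_s: 16.8
tcp_pos: [0.5255, -0.1999, 0.1045]
eef_rot: [-164.9, -0.1, -91.9]
contact_force: [6.4, -5.3, 2.6]
gripper_width: 0.0198
gripper_force: 40.0
tip in face mm [-47.5  -0.6   4. ] F [ 7.05 -5.07  0.77] t 16.8 w 0.01976336405601334
the job is handed in; nothing more can be done
None
```

I tripped the breaker with its test button and pushed the toggle back up (a second push was needed; it then matched its starting picture). The throttle is held about 49 mm down-slope, at the green mark by measurement to about 2 mm (the arm hid the pointer), and the job was handed in at 16.8 s.

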